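# Enter a value on the tilt-plate input and store it

### The job

On the white input module, press down the blue pad at the corner of the sprung aluminium plate with the fingertips until the dial needle stands on the red mark, without running past it, hold it there for about a second, then let the plate spring all the way back. Then push the green button fully down and let it go to store the value. Only press: do not lift or shift the module or the button boxes, and leave the black button and the loose relay, gear and multimeter alone.

Things in the scene. Friction and masses are not known exactly. Their poses are not given: they have to be found in the camera images.
- module: White board 130 x 265 mm (x, y), loose on rubber feet, 0.95 kg; origin under its centre at table height; y points along it to the blue pad end. At y = 10 mm, 55 mm up, is the hinge line (along x) of an aluminium plate 104 x 115 mm reaching to y = 125 mm, between two clear brackets 62 mm high; at y = -72 mm a white-faced dial, 110 mm across, 41 mm up
- pad_top (a point): Top of the round blue domed pad (30 mm across, 12 mm proud of the plate) on the plate's free corner: at module x = -35 mm, y = +110 mm, 70 mm above the table when not pressed. It is 100 mm from the hinge line and goes down as the plate tilts, about 1 mm for 0.01 rad; pushing it takes about 2 N at first and 7 to 8 N at 0.28 rad
- tilt_plate (a joint): Tilt of the sprung plate about its hinge, rad: 0 = level at rest, grows as the pad is pressed, stop at 0.33; springs back to 0 when let go
- needle (a joint): Angle of the black dial needle, rad: geared to the plate, always 5 x its tilt. 0 = pointing along module +x, grows clockwise seen from above, towards module -y (1.57)
- red_mark (a joint): Angle of the red mark on the dial in the same measure as the needle: the needle should read this value. Set before the start between 0.7 and 1.3; it does not move
- needle_tip (a point): Tip of the black needle, 42 mm from the dial centre, 43 mm above the table
- mark (a point): Middle of the red mark, a red bar 11 mm wide along the needle's path (its ends 0.13 rad each way from the middle) and 16 mm long, 42 mm from the dial centre; its x axis points outwards from the dial centre and its y axis against the needle's travel
- green_pod: Aluminium box 60 x 60 x 40 mm with the green button on top, standing loose, 0.4 kg; origin under its centre at table height
- green_button_top (a point): Centre of the top of the green push button (30 mm across), 58 mm above the table, 6 mm proud of its round dark collar (46 mm across)
- green_button (a joint): Travel of the green button, m: 0 = up, 0.006 = fully down; it springs back; about 5 N pushes it fully down
- black_pod: Same box with the black button; origin under its centre at table height. Not to be used
- black_button (a joint): Travel of the black button, m, as the green one
- relay: Loose relay with a clear cover, 28 x 22 x 38 mm, standing next to the module; origin under its centre
- gear: Loose yellow plastic gear, 53 mm across, 18 mm high; origin under its centre
- multimeter: Black hand multimeter lying flat, 140 x 75 x 39 mm; origin under its centre
Mind the look-alikes: they are no part of the job. Several things look just like the relay: the one meant starts farthest to the robot's left.

How it is judged:
By the outcome, as a careful person would: the job done as asked, in the order asked, and still so for the second after the job is handed in, with the robot touching nothing.
It also fails if it takes over 51 s, if anything falls off the work surface, if the arm or the gripper's body presses on something with over 40 N, if the wrist force passes 120 N, or if a joint passes its speed limit or range.

### The arm

A 7-joint arm with a two-finger parallel gripper is mounted at the origin on the work surface. World frame = base frame: x ahead of the robot, y to its left, z up, the work surface at z = 0. Lengths are in m, angles in rad, forces in N, time in s.
With the tool pointing down it reaches from about 0.4 to 0.85 m from the base axis. Payload 10.4 kg.
Tool frame: the origin (TCP) lies at the very end of the fingers, on their centre line; the grasp point (between the pads) lies pinch_z behind it (pinch_z is the distance from the TCP to the grasp point, in m); z points along the fingers, y is the direction in which the jaws open and shut (so a half turn about z gives the same grasp; the last joint's range is limited). The gripper opens to 85 mm and grips with 20 to 120 N. Pads are 22 mm wide; open, the fingers measure 114 mm over their backs; the gripper's body (76 mm by 85 mm) begins 54 mm behind the grasp point. The pads swing forward as they close: fully open they stand 13 mm farther back than shut.
Start: joints at [1.105, 0.332, -0.065, 1.46, 0.022, 1.35, -0.088], TCP at [0.268, -0.565, 0.231] pointing down, gripper open.
Joint ranges: [-2.6, 2.6], [-0.5, 2.12], [-1.47, 1.34], [0.16, 2.42], [-1.27, 4.41], [0.06, 2.06], [-2.6, 2.6]. Speed limits (rad/s): [2.22, 2.22, 2.79, 2.79, 3.14, 3.14, 3.14].

### API

Orientations are given as a unit quaternion [x, y, z, w].
In Python, from plant import get_obs, grab_frame, camera_params, job_done, pinch_z gives the robot as it stands. The module is installed in compiled form; this text tells all that it offers.
- The arm moves only by the shell command python3 -m creep 'ROWS' [FORCE]. ROWS is JSON, a list of rows, each a list of 3 entries, a list of its own where there are three numbers: the shift along the world's x, y, z in mm, then the turn, a rotation vector about the world's x, y, z in rad, then the opening, from 0 (shut) to 1 (fully open). In form: [[[tx, ty, tz], [ax, ay, az], hand], ...]. A call has 1 to 20 rows; each row shifts and turns the pose as measured when the row begins; what a row does not reach is not made up. A row lasts 1/12 s, in which the tool goes at most 41.7 mm and 7.16 degrees, less where a joint would pass 70% of its speed; a pose out of reach is approached as far as the arm can. A call is refused whole if a number of a shift passes 41.7 or a number of a turn 0.125, either way. A call with a gripper value outside its range is refused whole. The fingers move at their own pace and stop on an object; FORCE is the grip in N (left out, the last holds). Time passes only in rows, so rows that do not move let the fingers close. It gives the time, the measured TCP pose, the force and the opening at its end, in the units of the state.
- get_obs(): the state, without advancing time (a new reading comes with each control period).
- grab_frame(name): name is "side" or "top" or "wrist"; returns the picture (480x640x3 uint8, red, green, blue); there is no depth.
- camera_params(name): a dict with "fx", "fy", "cx", "cy" (pixels), "k1" (the pictures are not rectified: a ray, as slopes to the right and down, at radius r is drawn at 1 + k1 r^2 times it, then the intrinsics apply), "extrinsics" (4x4, takes a point from camera to world coordinates). Camera axes: x right, y down, z forward; pixel columns grow to the right and rows downward; lengths in m; the calibration is good to about 2 mm. A picture is of the moment at which its call begins: read the wrist's pose just before it. camera_params takes no time and is no camera call; for the wrist camera it gives the pose at the moment of the call.
- job_done(): hands the job in, once; it reports no verdict.
The state is a dict: "time": time; "joints": joint angles; "dq": joint speeds; "joint_efforts": joint torques, N m; "ee_pos": TCP position; "tcp_rot": TCP orientation; "force": force on the tool from outside, world axes, zero at the start; "torque": the same for the moment, N m; "finger_gap": finger opening in m.
Only numpy, scipy, OpenCV 4.12 (cv2) and the standard library are available. Lean on these libraries where they do the work, as an engineer would, in place of code of your own. Each camera call takes 0.05 s, during which the arm holds its last target.

## Working session

There is one attempt and no reset: what is moved stays moved. The work goes in short steps, Python scripts to look and compute and a shell command to move; the robot and the scene stay as the last step left them, time stands still between calls to the robot, and variables do not carry over. Pictures are saved under pics/ and viewed, and the job is handed in when it is done.

```bash
mkdir -p pics; ls; cat > h.py <<'E'
import numpy as np, cv2
from plant import get_obs, grab_frame, camera_params, job_done, pinch_z
def snap(cam,name):
    p=camera_params(cam); im=grab_frame(cam)
    cv2.imwrite(f'pics/{name}.png',im[:,:,::-1]); np.save(f'pics/{name}.npy',im)
    import pickle; pickle.dump(p,open(f'pics/{name}.pkl','wb')); return im,p
def load(name):
    import pickle; return np.load(f'pics/{name}.npy'),pickle.load(open(f'pics/{name}.pkl','rb'))
def ray(p,u,v):
    k=np.array([[p['fx'],0,p['cx']],[0,p['fy'],p['cy']],[0,0,1.]])
    q=cv2.undistortPoints(np.array([[[u,v]]],float),k,np.array([p['k1'],0,0,0.]))[0,0]
    E=np.array(p['extrinsics']); return E[:3,3],E[:3,:3]@np.array([q[0],q[1],1])
def onz(p,u,v,z):
    o,d=ray(p,u,v); return o+d*(z-o[2])/d[2]
def proj(p,X):
    E=np.array(p['extrinsics']); c=E[:3,:3].T@(np.array(X)-E[:3,3]); x,y=c[0]/c[2],c[1]/c[2]; s=1+p['k1']*(x*x+y*y)
    return p['fx']*x*s+p['cx'],p['fy']*y*s+p['cy']
E
python3 - <<'E'
from h import *
o=get_obs(); print({k:np.round(v,3) for k,v in o.items()}, pinch_z if not callable(pinch_z) else pinch_z())
for c in('top','side','wrist'):
    im,p=snap(c,c+'0'); print(c,p)
E
```

```text
pics
{'time': np.float64(0.0), 'joints': array([ 1.105,  0.333, -0.065,  1.461,  0.022,  1.35 , -0.089]), 'dq': array([ 0.002,  0.   , -0.001,  0.   ,  0.001, -0.002,  0.   ]), 'joint_efforts': array([-1.0000e-03, -6.2545e+01,  4.8000e-02, -3.9162e+01,  1.6000e-02,
        1.0000e-02,  0.0000e+00]), 'ee_pos': array([ 0.268, -0.564,  0.231]), 'tcp_rot': array([ 0.976,  0.22 , -0.   , -0.001]), 'force': array([ 0.658, -0.814, -0.866]), 'torque': array([0.009, 0.056, 0.016]), 'finger_gap': np.float64(0.085)} 0.0187
top {'fx': 470.24350480846846, 'fy': 470.24350480846846, 'cx': 310.33816981726716, 'cy': 235.36979563978008, 'k1': -0.0662989723881562, 'extrinsics': array([[ 0.00457029, -0.97834359,  0.20693701,  0.39868625],
       [-0.99997721, -0.00549955, -0.00391551,  0.0463334 ],
       [ 0.00496878, -0.2069144 , -0.97834643,  1.06012245],
       [ 0.        ,  0.        ,  0.        ,  1.        ]])}
side {'fx': 496.916361757177, 'fy': 496.916361757177, 'cx': 321.8390059411993, 'cy': 241.51466700145895, 'k1': 0.0330794391161411, 'extrinsics': array([[ 0.85406056, -0.37277714,  0.36279161,  0.19538682],
       [-0.52013312, -0.62070495,  0.58667444, -0.61427713],
       [ 0.00648773, -0.68975544, -0.72401336,  0.87757144],
       [ 0.        ,  0.        ,  0.        ,  1.        ]])}
wrist {'fx': 423.2039707115528, 'fy': 423.2039707115528, 'cx': 314.2656573477097, 'cy': 241.21634327865874, 'k1': 0.028740732613924774, 'extrinsics': array([[ 0.42926839, -0.85630526, -0.28717583,  0.34137986],
       [-0.90317438, -0.40775146, -0.13421916, -0.5291149 ],
       [-0.00216379,  0.3169859 , -0.94842778,  0.37289933],
       [ 0.        ,  0.        ,  0.        ,  1.        ]])}
```

View pics/top0.png

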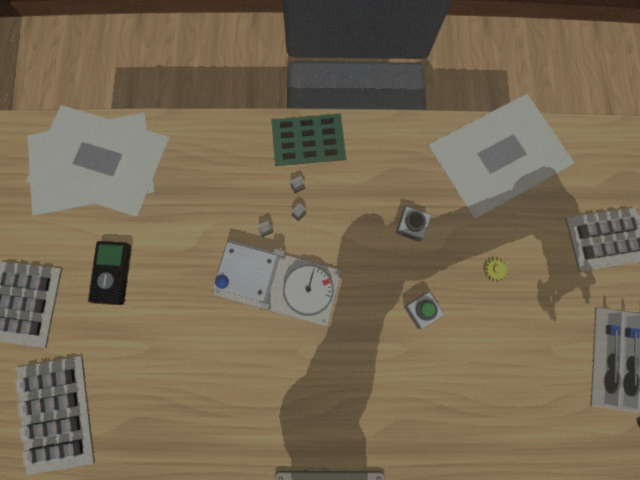

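View pics/side0.png

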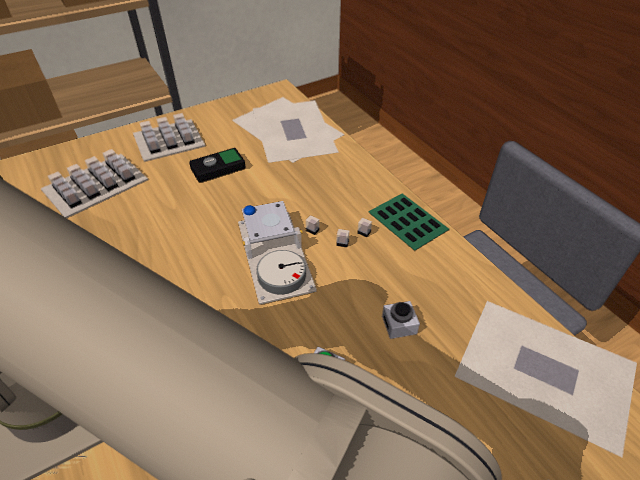

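The top picture shows the module with its blue pad at about (222,282), the dial centre at (308,290) and the red mark at about (326,282). The green button is at (428,311), the black button at (415,221), the gear at (496,269) and the multimeter at (110,272). Three relay-like blocks stand at (265,228), (298,211) and (298,184). The one at (265,228) is farthest left, so it is the relay meant. It only has to be avoided, and so do the other two.

```bash
cat > m.py <<'E'
from h import *
def cents(im,lo,hi,box=None,amin=15):
    hsv=cv2.cvtColor(im,cv2.COLOR_RGB2HSV); m=cv2.inRange(hsv,lo,hi)
    if box: 
        z=np.zeros_like(m); x0,y0,x1,y1=box; z[y0:y1,x0:x1]=m[y0:y1,x0:x1]; m=z
    n,l,s,c=cv2.connectedComponentsWithStats(m)
    return [(c[i].round(1).tolist(),s[i].tolist()) for i in range(1,n) if s[i,4]>=amin]
E
python3 - <<'E'
from m import *
for nm in('top0','side0'):
    im,p=load(nm)
    print(nm)
    for k,lo,hi,z in(('blue',(105,120,50),(125,255,255),.066),('green',(50,80,60),(80,255,255),.058),('red',(0,150,80),(6,255,255),.042),('red2',(174,150,80),(180,255,255),.042)):
        for c,s in cents(im,lo,hi): print(k,c,s,onz(p,*c,z).round(4))
im,p=load('top0'); c=im[195:345,190:450]; cv2.imwrite('pics/c1.png',cv2.resize(c,None,fx=3,fy=3,interpolation=cv2.INTER_CUBIC)[:,:,::-1])
E
```

```text
top0
blue [221.1, 281.9] [216, 277, 11, 11, 94] [0.507  0.2312 0.066 ]
blue [614.5, 328.8] [611, 326, 9, 8, 37] [ 0.4076 -0.6117  0.066 ]
blue [633.9, 332.1] [631, 329, 8, 8, 42] [ 0.3999 -0.6556  0.066 ]
green [109.1, 254.7] [97, 245, 26, 21, 461] [0.5651 0.4812 0.058 ]
green [427.7, 309.3] [421, 303, 14, 14, 144] [ 0.4516 -0.2075  0.058 ]
side0
blue [249.1, 209.9] [244, 205, 12, 10, 90] [0.5071 0.2224 0.066 ]
green [229.4, 155.9] [219, 149, 22, 15, 194] [0.5579 0.453  0.058 ]
green [408.2, 221.8] [369, 194, 80, 56, 1497] [ 8.15e-01 -4.00e-04  5.80e-02]
green [325.5, 353.2] [319, 352, 13, 4, 29] [ 0.4616 -0.2006  0.058 ]
red [295.7, 275.3] [292, 273, 8, 6, 27] [0.5123 0.0053 0.042 ]
```

View pics/c1.png

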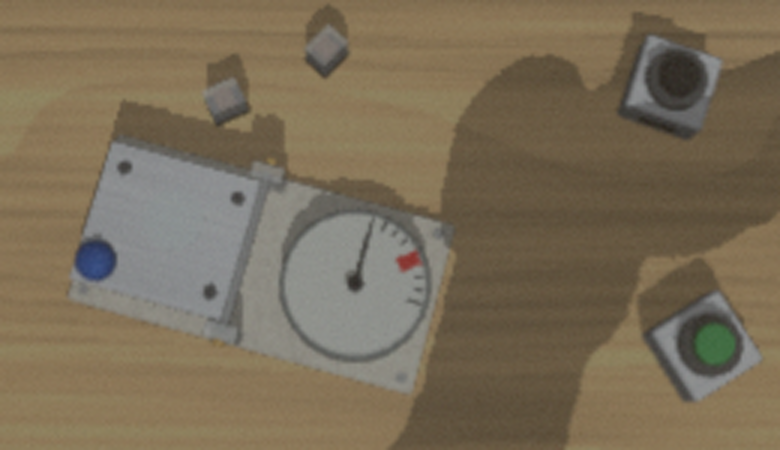

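View pics/wrist0.png

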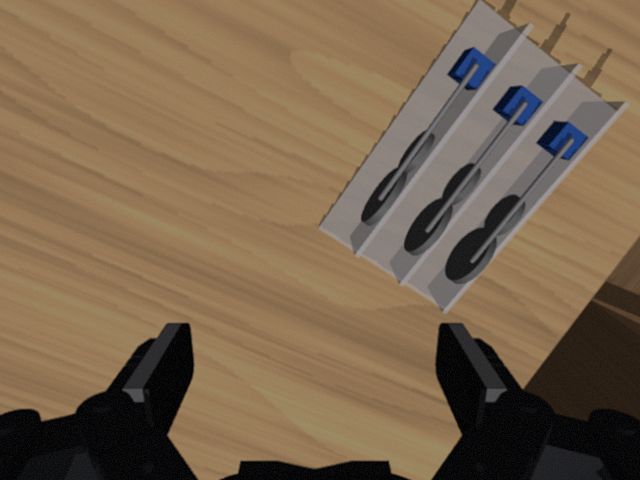

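The enlarged crop shows the needle hub at (308.3,288.7), the needle tip at (314.3,268.3) and the red mark at (326,282). The relay meant is at (265.7,228). I'll compute the module pose and the mark angle from these.

```bash
python3 - <<'E'
from m import *
im,p=load('top0')
hub=onz(p,308.3,288.7,.043); tip=onz(p,314.3,268.3,.043)
print([ (c,s) for c,s in cents(im,(0,90,60),(10,255,255),(315,270,340,295),5)],[ (c,s) for c,s in cents(im,(170,90,60),(180,255,255),(315,270,340,295),5)])
mk=onz(p,326,282,.042); pad=onz(p,221.1,281.9,.066)
print(hub,tip,mk,pad)
d=(pad-hub)[:2]; print('dist',np.linalg.norm(d),'exp',np.hypot(35,182))
yaw=np.arctan2(d[1],d[0])-np.arctan2(182,-35); print('yaw',yaw)
R=np.array([[np.cos(yaw),-np.sin(yaw)],[np.sin(yaw),np.cos(yaw)]])
for n,q in(('needle',tip),('mark',mk)):
    v=R.T@(q-hub)[:2]; print(n,np.linalg.norm(v),np.arctan2(-v[1],v[0]))
print('origin',hub[:2]-R@[0,-.072])
ims,ps=load('side0')
# triangulate
def tri(a,b):
    (o1,d1),(o2,d2)=a,b; A=np.stack([d1,-d2],1); s=np.linalg.lstsq(A,o2-o1,rcond=None)[0]
    return (o1+d1*s[0]+o2+d2*s[1])/2, np.linalg.norm(o1+d1*s[0]-o2-d2*s[1])
print(tri(ray(p,221.1,281.9),ray(ps,249.1,209.9)))
c=ims[195:310,220:350]; cv2.imwrite('pics/c2.png',cv2.resize(c,None,fx=5,fy=5,interpolation=cv2.INTER_CUBIC)[:,:,::-1])
E
```

```text
[([325.8, 281.5], [322, 279, 8, 6, 32])] []
[0.49601576 0.04612848 0.043     ] [0.54051951 0.03329315 0.043     ] [0.51082851 0.0078085  0.042     ] [0.50702841 0.23115848 0.066     ]
dist 0.18535744433427132 exp 185.33483212823216
yaw -0.24943633622224048
needle 0.04631769874585858 0.03135384735138005
mark 0.041083309826136984 0.9524982614665521
origin [0.51378952 0.1159002 ]
(array([0.50936086, 0.23250048, 0.05657204]), np.float64(0.0027331788931203014))
```

View pics/c2.png

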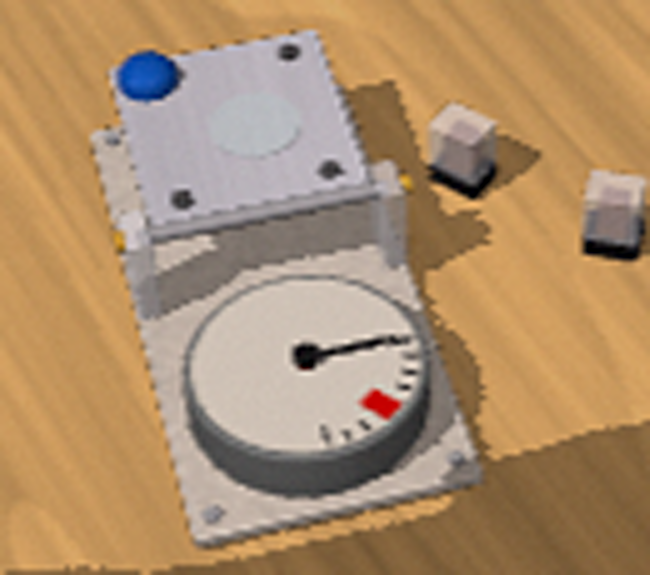

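```bash
python3 -m creep '[[[21,26,0],[0,0,0],0],[[21,26,0],[0,0,0],0],[[21,26,0],[0,0,0],0],[[21,26,0],[0,0,0],0],[[21,26,0],[0,0,0],0],[[21,26,0],[0,0,0],0],[[21,26,0],[0,0,0],0],[[21,26,0],[0,0,0],0],[[21,26,0],[0,0,0],0],[[21,26,0],[0,0,0],0],[[21,26,0],[0,0,0],0],[[10,30,0],[0,0,0],0],[[0,30,0],[0,0,0],0],[[0,30,0],[0,0,0],0],[[0,30,0],[0,0,0],0],[[0,30,0],[0,0,0],0]]' 60; python3 -c "
from h import *
print(get_obs())"
```

```text
time: 1.48
ee_pos: [0.5095, -0.1117, 0.2253]
tcp_rot: [0.977, 0.213, -0.004, -0.003]
force: [0.4, 0.2, -0.1]
finger_gap: -0.0004
{'time': 1.4833, 'joints': array([ 0.50844874,  0.1420705 , -0.41296092,  1.71490135,  0.05637299,
        1.30619165, -1.05824093]), 'dq': array([-0.39550115, -0.17552624, -0.29522779,  0.2111153 , -0.03871263,
       -0.03321651, -0.68005162]), 'joint_efforts': array([  3.63186076, -45.50114393,  -0.39001043, -38.78385186,
         0.10034203,   0.26001658,   1.47801686]), 'ee_pos': array([ 0.50952177, -0.11171236,  0.22528835]), 'tcp_rot': array([ 0.97711019,  0.21267891, -0.0040718 , -0.00260458]), 'force': array([ 0.38576043,  0.21313581, -0.11098863]), 'torque': array([ 0.02939472, -0.02241825,  0.00449008]), 'finger_gap': -0.00036983759616853704}
```

```bash
python3 -m creep '[[[0,32,0],[0,0,0],0],[[0,32,0],[0,0,0],0],[[0,32,0],[0,0,0],0],[[0,32,0],[0,0,0],0],[[0,32,0],[0,0,0],0],[[0,32,0],[0,0,0],0],[[0,32,0],[0,0,0],0],[[0,32,0],[0,0,0],0],[[0,32,0],[0,0,0],0],[[0,25,0],[0,0,0],0],[[0,15,0],[0,0,0],0],[[0,0,0],[0,0,0],0],[[0,0,0],[0,0,0],0]]'; python3 - <<'E'
from m import *
print(get_obs()['joints'])
for c in('wrist','top','side'): 
    im,p=snap(c,c+'1')
    for a,s in cents(im,(105,120,50),(125,255,255)): print(c,a,s,onz(p,*a,.064))
w=[cv2.imread(f'pics/{c}1.png') for c in('top','side')]
cv2.imwrite('pics/ts1.png',np.hstack([w[0][150:400,150:470],w[1][150:400,150:470]]))
E
```

```text
time: 2.57
ee_pos: [0.5025, 0.2398, 0.2238]
tcp_rot: [0.976, 0.217, -0.005, -0.004]
force: [-1.2, 0.2, -0.9]
finger_gap: -0.0
[ 0.05161748  0.25938746 -0.67151488  1.61910482  0.15415602  1.32804318
 -1.77530373]
wrist [329.2, 208.3] [311, 190, 38, 38, 1123] [0.5105475  0.23385941 0.064     ]
top [222.0, 281.3] [217, 276, 11, 12, 90] [0.50853922 0.22966302 0.064     ]
top [614.6, 328.6] [611, 326, 8, 8, 33] [ 0.40801281 -0.61330719  0.064     ]
top [634.0, 332.0] [631, 329, 8, 8, 39] [ 0.40011929 -0.65726047  0.064     ]
side [249.1, 209.9] [244, 205, 11, 10, 89] [0.5078305  0.22448487 0.064     ]
```

View pics/ts1.png

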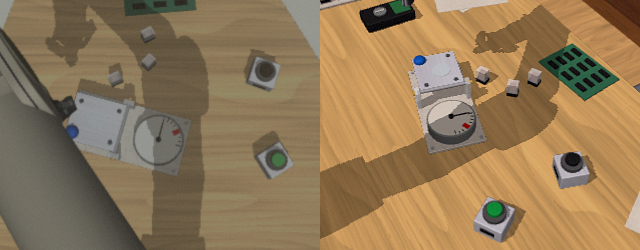

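View pics/wrist1.png

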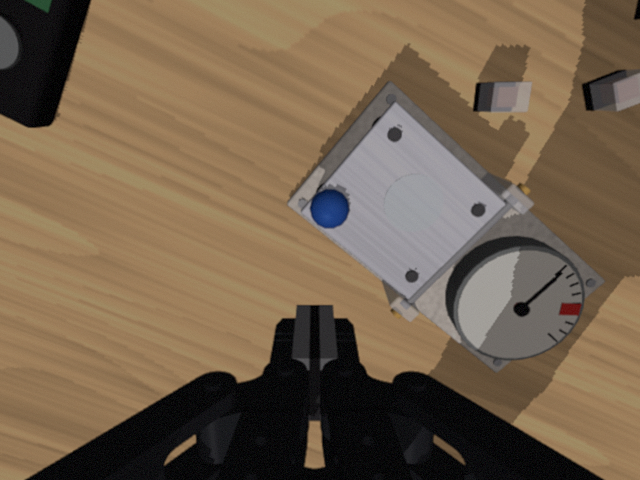

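The wrist view has the pad at (329,208) and the dial hub at (521,309), both in clear sight. The side and top views also show the dial, so I can read the needle while pressing. The pad is at about (0.510, 0.232) m. I'm moving over it and going down.

```bash
python3 -m creep '[[[3,-4,-25],[0,0,0],0],[[3,-4,-28],[0,0,0],0],[[1,0,-28],[0,0,0],0],[[0,0,-25],[0,0,0],0],[[0,0,-18],[0,0,0],0],[[0,0,-5],[0,0,0],0],[[0,0,0],[0,0,0],0],[[0,0,0],[0,0,0],0]]'; python3 - <<'E'
from m import *
print(get_obs()['ee_pos'],get_obs()['force'])
for nm in('side1',):
    im,p=load(nm)
    for k,lo,hi,z in(('green',(50,80,60),(80,255,255),.058),('red',(0,150,80),(6,255,255),.042)):
        for c,s in cents(im,lo,hi): print(k,c,s,onz(p,*c,z).round(4))
im,p=load('top1')
for c,s in cents(im,(50,80,60),(80,255,255)): print('top g',c,s,onz(p,*c,.058).round(4))
for c in('side','wrist','top'): im,p=snap(c,c+'2')
a=cv2.imread('pics/side2.png')[140:330,190:350]; b=cv2.imread('pics/wrist2.png')
cv2.imwrite('pics/v2.png',np.hstack([cv2.resize(a,None,fx=2.5,fy=2.5,interpolation=cv2.INTER_CUBIC),cv2.resize(b[:,240:],(400,475))]))
E
```

```text
time: 3.38
ee_pos: [0.5144, 0.2178, 0.0925]
tcp_rot: [0.978, 0.208, -0.003, -0.001]
force: [1.2, -0.1, 0.7]
finger_gap: 0.0
[0.51444478 0.21775959 0.09254396] [ 1.15721245 -0.05548533  0.68470941]
green [228.4, 156.6] [219, 150, 22, 14, 161] [0.5543 0.4515 0.058 ]
green [409.1, 222.0] [370, 194, 79, 56, 1444] [ 0.8164 -0.002   0.058 ]
green [324.1, 359.3] [317, 352, 16, 16, 212] [ 0.4526 -0.2102  0.058 ]
red [295.7, 275.3] [292, 273, 8, 6, 27] [0.5123 0.0053 0.042 ]
top g [427.7, 309.2] [422, 303, 13, 13, 143] [ 0.4519 -0.2075  0.058 ]
```

View pics/v2.png

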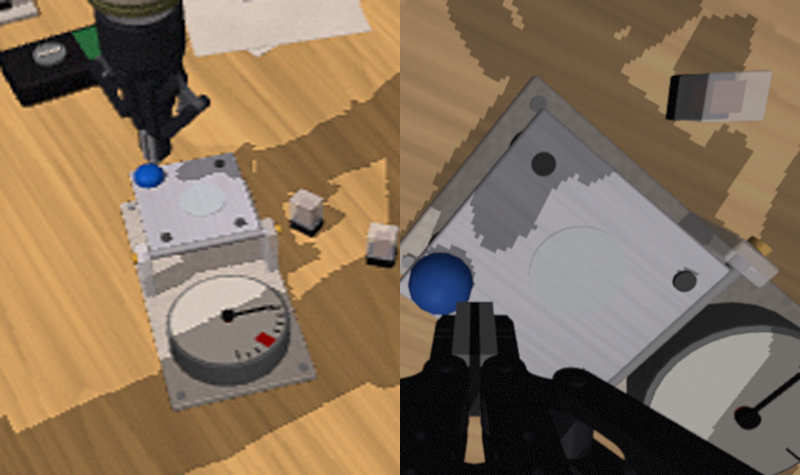

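```bash
python3 - <<'E'
from m import *
for n in('wrist2','top2','side2'):
    im,p=load(n)
    for a,s in cents(im,(105,120,50),(125,255,255)): print(n,a,s,onz(p,*a,.064).round(4))
print(get_obs()['ee_pos'],load('wrist2')[1]['extrinsics'][:3,3])
E
python3 -m creep '[[[-2,6,0],[0,0,0],0],[[-2,5,0],[0,0,0],0],[[0,1,0],[0,0,0],0],[[0,0,0],[0,0,0],0]]'
```

```text
wrist2 [279.9, 285.9] [249, 256, 64, 63, 3027] [0.5115 0.2337 0.064 ]
top2 [614.3, 328.9] [611, 326, 8, 8, 33] [ 0.4074 -0.6125  0.064 ]
top2 [634.1, 332.0] [631, 329, 8, 8, 41] [ 0.4001 -0.6575  0.064 ]
side2 [249.1, 209.9] [244, 205, 11, 10, 89] [0.5078 0.2245 0.064 ]
[0.51497121 0.21869314 0.0934667 ] [0.58987927 0.25142816 0.23491771]
time: 3.87
ee_pos: [0.5119, 0.2333, 0.0967]
tcp_rot: [0.978, 0.208, 0.001, -0.001]
force: [-0.2, 0.4, 0.3]
finger_gap: -0.0001
```

```bash
python3 -m creep '[[[0,0,-8],[0,0,0],0],[[0,0,-8],[0,0,0],0],[[0,0,-6],[0,0,0],0],[[0,0,-1],[0,0,0],0],[[0,0,-1],[0,0,0],0],[[0,0,0],[0,0,0],0]]'; python3 - <<'E'
from m import *
o=get_obs();print(o['ee_pos'],o['force'])
for c in('side','wrist'): im,p=snap(c,c+'3')
a=cv2.imread('pics/side3.png')[160:320,200:340]; b=cv2.imread('pics/wrist3.png')
cv2.imwrite('pics/v3.png',np.hstack([cv2.resize(a,None,fx=3,fy=3,interpolation=cv2.INTER_CUBIC),cv2.resize(b[:,320:],(320,480))]))
E
```

```text
time: 4.37
ee_pos: [0.5115, 0.2337, 0.0696]
tcp_rot: [0.978, 0.209, 0.001, -0.001]
force: [0.5, 1.1, 1.6]
finger_gap: 0.0002
[0.51152822 0.23365113 0.06964397] [0.49258263 1.12253296 1.64120093]
```

View pics/v3.png

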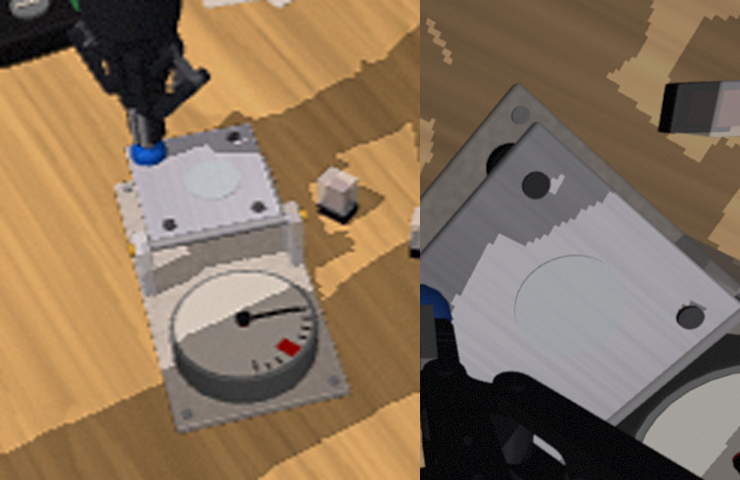

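```bash
cat > nd.py <<'E'
from m import *
yaw=-0.2494; R=np.array([[np.cos(yaw),-np.sin(yaw)],[np.sin(yaw),np.cos(yaw)]])
def read(im,p,hubpx,box,thr=55):
    hub=onz(p,*hubpx,.043)[:2]
    g=im.max(2); x0,y0,x1,y1=box; P=[]
    for v in range(y0,y1):
        for u in range(x0,x1):
            if g[v,u]<thr:
                q=R.T@(onz(p,u,v,.043)[:2]-hub); r=np.hypot(*q); a=np.arctan2(-q[1],q[0])
                if .012<r<.034 and -.4<a<1.9: P.append((r,a))
    P=np.array(P).reshape(-1,2)
    n=(len(P),np.average(P[:,1],weights=P[:,0]).round(3),P[:,1].std().round(3)) if len(P) else None
    mk=[]
    for c,s in cents(im,(0,130,60),(8,255,255),box,8):
        q=R.T@(onz(p,*c,.042)[:2]-hub); mk.append((c,np.hypot(*q).round(4),np.arctan2(-q[1],q[0]).round(3)))
    return n,mk
def nside(im,p): return read(im,p,HS,(252,240,325,305),THR)
HS=(281.0,266.3); THR=70
E
python3 - <<'E'
from nd import *
for n in('side1','side2','side3'):
    im,p=load(n); print(n,[read(im,p,HS,(252,240,325,305),t)[0] for t in(55,70,85)],nside(im,p)[1],onz(p,*HS,.043))
im,p=load('top1'); print(read(im,p,(308.3,288.7),(285,265,340,320),70))
im,p=load('side3'); g=im.max(2); print(g[258:272,276:304])
E
```

```text
side1 [(9, np.float64(-0.048), np.float64(0.041)), (11, np.float64(-0.035), np.float64(0.05)), (14, np.float64(-0.042), np.float64(0.067))] [([295.7, 275.4], np.float64(0.0418), np.float64(0.942))] [0.49672997 0.04382014 0.043     ]
side2 [(8, np.float64(-0.052), np.float64(0.038)), (11, np.float64(-0.032), np.float64(0.049)), (14, np.float64(-0.042), np.float64(0.067))] [([295.7, 275.4], np.float64(0.0418), np.float64(0.942))] [0.49672997 0.04382014 0.043     ]
side3 [(9, np.float64(-0.034), np.float64(0.043)), (12, np.float64(-0.014), np.float64(0.056)), (15, np.float64(-0.021), np.float64(0.071))] [([295.7, 275.4], np.float64(0.0418), np.float64(0.942))] [0.49672997 0.04382014 0.043     ]
((6, np.float64(-0.037), np.float64(0.043)), [([325.7, 281.3], np.float64(0.0411), np.float64(0.912))])
[[212 208 211 208 213 213 210 212 211 213 214 212 215 221 167 130 136 135
  133 137 139 138 136 139 116  79 102 124]
 [211 212 212 211 208 210 211 211 211 211 216 218 165 133 134 134 137 136
  136 137 139 138 136 138 140 118  88 118]
 [208 211 210 210 213 210 212 215 216 219 166 133 135 137 136
[... 643 characters left out ...]
133 140  88  20  14  15  14  32  64  98 133 146 146 142 142 142 139 138
  140 138 136 139 137 139 115  82  69  80]
 [137 141  98  36  10  17   6  91 135 147 140 141 138 137 137 137 137 137
  141 134 136 137 138 139 140 142 144 133]
 [139 138 145  94  38  49  63 126 140 139 138 137 136 139 137 138 137 137
  139 137 140 138 136 140 117 133 145 136]
 [138 138 140 141 144 143 142 141 141 138 137 138 138 138 136 138 137 136
  138 137 134 140 138 142  94  47  29  77]
 [137 135 138 139 139 140 140 138 138 138 140 138 137 136 138 138 135 137
  138 137 137 139 137 139 142 144 145 109]
 [137 139 139 139 137 140 138 137 137 138 137 139 139 136 138 135 137 138
  138 140 138 138 139 120 132 142 145 111]]
```

```bash
python3 -m creep '[[[0,0,-2],[0,0,0],0],[[0,0,-2],[0,0,0],0],[[0,0,-2],[0,0,0],0],[[0,0,-2],[0,0,0],0],[[0,0,-2],[0,0,0],0],[[0,0,0],[0,0,0],0],[[0,0,0],[0,0,0],0]]'; python3 - <<'E'
from nd import *
im,p=snap('side','side4'); print(nside(im,p)); o=get_obs();print(o['ee_pos'],o['force'])
im,p=snap('top','top4'); print(read(im,p,(308.3,288.7),(285,265,340,320),70))
E
```

```text
time: 5.05
ee_pos: [0.512, 0.2346, 0.0606]
tcp_rot: [0.978, 0.209, 0.002, -0.002]
force: [-2.2, 0.7, 3.3]
finger_gap: -0.0001
((13, np.float64(0.435), np.float64(0.044)), [([295.7, 275.4], np.float64(0.0418), np.float64(0.942))])
[0.51206927 0.23463114 0.06058228] [-0.3814989   0.26281882  3.70070194]
((4, np.float64(0.456), np.float64(0.013)), [([325.6, 281.6], np.float64(0.0406), np.float64(0.925))])
```

```bash
python3 -m creep '[[[0,0,-2],[0,0,0],0],[[0,0,-2],[0,0,0],0],[[0,0,-1.5],[0,0,0],0],[[0,0,-1.5],[0,0,0],0],[[0,0,0],[0,0,0],0],[[0,0,0],[0,0,0],0]]'; python3 - <<'E'
from nd import *
im,p=snap('side','side5'); print(nside(im,p)); o=get_obs();print(o['ee_pos'],o['force'])
E
```

```text
time: 5.65
ee_pos: [0.5122, 0.2348, 0.0534]
tcp_rot: [0.978, 0.209, 0.002, -0.002]
force: [-0.6, 0.4, 4.6]
finger_gap: -0.0
((13, np.float64(0.825), np.float64(0.054)), [([295.7, 275.5], np.float64(0.042), np.float64(0.948))])
[0.51219475 0.23476687 0.05341958] [-0.62121097  0.50999667  4.67026299]
```

```bash
python3 -m creep '[[[0,0,-1],[0,0,0],0],[[0,0,-0.8],[0,0,0],0],[[0,0,0],[0,0,0],0],[[0,0,0],[0,0,0],0]]'; python3 - <<'E'
from nd import *
im,p=snap('side','side6'); print(nside(im,p)); o=get_obs();print(o['ee_pos'],o['force'])
im,p=snap('top','top6'); print(read(im,p,(308.3,288.7),(285,265,340,320),85))
a=cv2.imread('pics/side6.png')[235:310,245:330]; b=cv2.imread('pics/top6.png')[255:325,280:345]
cv2.imwrite('pics/v6.png',np.hstack([cv2.resize(a,(425,375),interpolation=cv2.INTER_CUBIC),cv2.resize(b,(348,375),interpolation=cv2.INTER_CUBIC)]))
E
```

```text
time: 6.03
ee_pos: [0.5122, 0.2347, 0.0519]
tcp_rot: [0.978, 0.209, 0.002, -0.002]
force: [-1.9, 0.8, 5.4]
finger_gap: 0.0003
((13, np.float64(0.909), np.float64(0.051)), [([295.7, 275.6], np.float64(0.0421), np.float64(0.953))])
[0.51218589 0.23472835 0.05189037] [-2.1803434  -0.18017763  5.07064969]
((14, np.float64(0.918), np.float64(0.046)), [([325.9, 281.2], np.float64(0.0415), np.float64(0.912))])
```

View pics/v6.png

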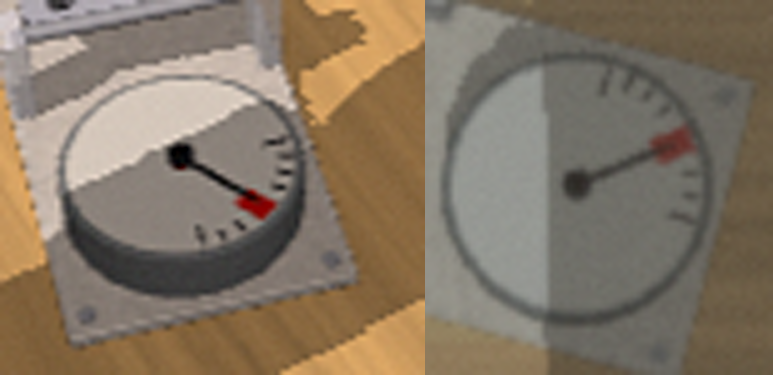

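The needle lies on the red bar in both views. The side view reads about 0.04 rad short and the top view reads level with the mark. I'm holding here and watching for drift.

```bash
python3 -m creep '[[[0,0,-0.2],[0,0,0],0],[[0,0,0],[0,0,0],0],[[0,0,0],[0,0,0],0],[[0,0,0],[0,0,0],0],[[0,0,0],[0,0,0],0],[[0,0,0],[0,0,0],0],[[0,0,0],[0,0,0],0]]'; python3 - <<'E'
from nd import *
im,p=snap('side','side7'); print(nside(im,p)); o=get_obs();print(o['ee_pos'],o['force'])
im,p=snap('top','top7'); print(read(im,p,(308.3,288.7),(285,265,340,320),85))
E
```

```text
time: 6.72
ee_pos: [0.5122, 0.2348, 0.0524]
tcp_rot: [0.978, 0.209, 0.002, -0.001]
force: [-2.7, -0.2, 5.8]
finger_gap: 0.0
((13, np.float64(0.885), np.float64(0.052)), [([295.8, 275.6], np.float64(0.0423), np.float64(0.95))])
[0.51220282 0.23472824 0.05241507] [-1.40623052  0.1127914   4.72849222]
((15, np.float64(0.893), np.float64(0.045)), [([326.4, 281.6], np.float64(0.0422), np.float64(0.941))])
```

```bash
python3 -m creep '[[[0,0,-0.9],[0,0,0],0],[[0,0,-0.1],[0,0,0],0],[[0,0,-0.1],[0,0,0],0],[[0,0,-0.1],[0,0,0],0]]'; python3 - <<'E'
from nd import *
im,p=snap('side','side8'); print(nside(im,p)); o=get_obs();print(o['ee_pos'],o['force'])
im,p=snap('top','top8'); print(read(im,p,(308.3,288.7),(285,265,340,320),85))
E
```

```text
time: 7.15
ee_pos: [0.5122, 0.2348, 0.0516]
tcp_rot: [0.978, 0.209, 0.002, -0.001]
force: [-2.9, -0.0, 5.5]
finger_gap: -0.0001
((13, np.float64(0.921), np.float64(0.05)), [([295.8, 275.6], np.float64(0.0423), np.float64(0.95))])
[0.51219468 0.23473075 0.0516156 ] [-2.10008663 -0.71278359  4.39592638]
((14, np.float64(0.938), np.float64(0.047)), [([326.0, 281.4], np.float64(0.0416), np.float64(0.923))])
```

```bash
python3 -m creep '[[[0,0,-0.1],[0,0,0],0],[[0,0,-0.1],[0,0,0],0],[[0,0,-0.1],[0,0,0],0],[[0,0,-0.1],[0,0,0],0],[[0,0,-0.1],[0,0,0],0],[[0,0,-0.1],[0,0,0],0],[[0,0,-0.1],[0,0,0],0]]'; python3 - <<'E'
from nd import *
im,p=snap('side','side9'); print(nside(im,p)); o=get_obs();print(o['ee_pos'],o['force'])
im,p=snap('top','top9'); print(read(im,p,(308.3,288.7),(285,265,340,320),85))
E
```

```text
time: 7.83
ee_pos: [0.5122, 0.2347, 0.0517]
tcp_rot: [0.978, 0.209, 0.002, -0.001]
force: [-1.4, -0.2, 6.2]
finger_gap: 0.0003
((13, np.float64(0.921), np.float64(0.05)), [([295.7, 275.5], np.float64(0.042), np.float64(0.948))])
[0.51216738 0.23472483 0.05165026] [-1.78101232 -0.66002734  5.71808775]
((15, np.float64(0.933), np.float64(0.049)), [([326.3, 281.1], np.float64(0.0424), np.float64(0.915))])
```

Steady. I'll hold a bit longer, then let go straight up.

```bash
python3 -m creep '[[[0,0,-0.1],[0,0,0],0],[[0,0,-0.1],[0,0,0],0],[[0,0,-0.1],[0,0,0],0],[[0,0,-0.1],[0,0,0],0],[[0,0,-0.1],[0,0,0],0],[[0,0,-0.1],[0,0,0],0],[[0,0,-0.1],[0,0,0],0],[[0,0,-0.1],[0,0,0],0]]'; python3 - <<'E'
from nd import *
im,p=snap('side','side10'); print(nside(im,p))
E
python3 -m creep '[[[0,0,3],[0,0,0],0],[[0,0,3],[0,0,0],0],[[0,0,3],[0,0,0],0],[[0,0,3],[0,0,0],0],[[0,0,3],[0,0,0],0],[[0,0,4],[0,0,0],0],[[0,0,6],[0,0,0],0],[[0,0,10],[0,0,0],0],[[0,0,18],[0,0,0],0],[[0,0,18],[0,0,0],0],[[0,0,18],[0,0,0],0],[[0,0,10],[0,0,0],0],[[0,0,0],[0,0,0],0]]'
python3 - <<'E'
from nd import *
im,p=snap('side','side11'); print(nside(im,p)); o=get_obs();print(o['ee_pos'],o['force'],o['joints'])
im,p=snap('top','top11'); print(read(im,p,(308.3,288.7),(285,265,340,320),85))
a=cv2.imread('pics/side11.png')[190:370,220:400]; b=cv2.imread('pics/top11.png')[190:340,200:460]
cv2.imwrite('pics/v11.png',np.hstack([cv2.resize(a,(375,375),interpolation=cv2.INTER_CUBIC),cv2.resize(b,(420,375))]))
E
```

```text
time: 8.6
ee_pos: [0.5122, 0.2348, 0.0517]
tcp_rot: [0.978, 0.209, 0.002, -0.001]
force: [-1.9, -0.1, 5.3]
finger_gap: -0.0
((14, np.float64(0.915), np.float64(0.054)), [([295.7, 275.5], np.float64(0.042), np.float64(0.948))])
time: 9.73
ee_pos: [0.5116, 0.2336, 0.1585]
tcp_rot: [0.978, 0.209, 0.002, -0.001]
force: [0.5, 0.2, 0.0]
finger_gap: -0.0001
((11, np.float64(-0.035), np.float64(0.05)), [([295.7, 275.4], np.float64(0.0418), np.float64(0.942))])
[0.51144009 0.23350279 0.15762218] [0.59374282 0.26802425 0.38607774] [ 0.04283459  0.31432517 -0.6527052   1.70060893  0.20327521  1.19161912
 -1.81165491]
((14, np.float64(-0.006), np.float64(0.048)), [([325.7, 281.5], np.float64(0.0409), np.float64(0.922))])
```

View pics/v11.png

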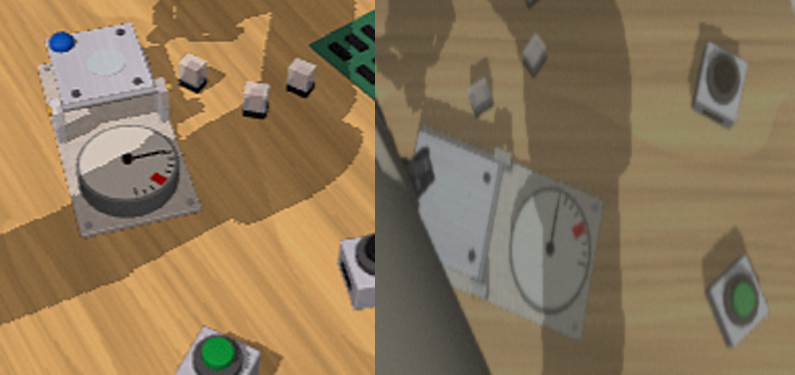

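The needle is back at its rest reading (-0.035 on the side view, the same as before the press) and the module has not moved. Next is the green button at about (0.452, -0.209).

```bash
python3 -m creep '[[[0,-15,20],[0,0,0],0],[[-4,-28,20],[0,0,0],0],[[-4,-28,0],[0,0,0],0],[[-4,-28,0],[0,0,0],0],[[-4,-28,0],[0,0,0],0],[[-4,-28,0],[0,0,0],0],[[-4,-28,0],[0,0,0],0],[[-4,-28,0],[0,0,0],0],[[-4,-28,0],[0,0,0],0],[[-4,-28,0],[0,0,0],0],[[-4,-28,0],[0,0,0],0],[[-4,-28,0],[0,0,0],0],[[-4,-28,0],[0,0,0],0],[[-4,-28,0],[0,0,0],0],[[-4,-28,0],[0,0,0],0],[[-4,-15,0],[0,0,0],0],[[0,0,0],[0,0,0],0],[[0,0,0],[0,0,0],0]]'; python3 - <<'E'
from nd import *
for c in('wrist','side'):
    im,p=snap(c,c+'12')
    for a,s in cents(im,(50,80,60),(80,255,255),None,60): print(c,a,s,onz(p,*a,.058))
print(get_obs()['ee_pos'])
E
```

```text
time: 11.33
ee_pos: [0.4312, -0.2084, 0.1756]
tcp_rot: [0.978, 0.209, -0.014, -0.007]
force: [-0.0, -0.5, 0.3]
finger_gap: -0.0004
wrist [329.6, 197.9] [306, 176, 48, 45, 1667] [ 0.45285107 -0.20607636  0.058     ]
side [408.4, 221.8] [369, 194, 80, 56, 1516] [ 8.15394115e-01 -6.54796742e-04  5.80000000e-02]
side [324.2, 359.3] [317, 352, 16, 16, 212] [ 0.45279895 -0.21025119  0.058     ]
[ 0.43162515 -0.20749754  0.17588646]
```

View pics/wrist12.png

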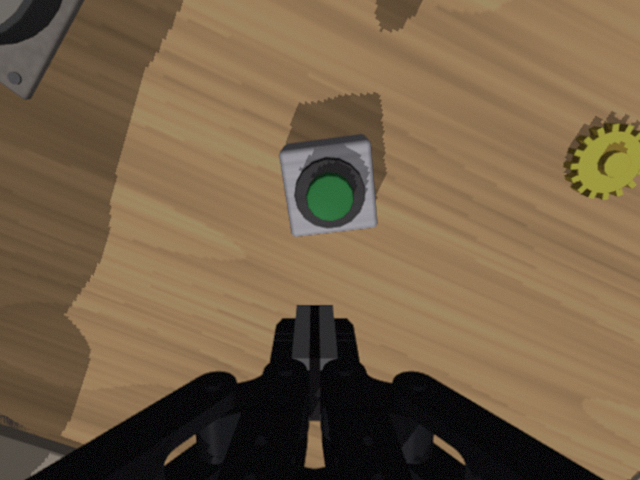

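The wrist view shows the green button at (330,198) on its box, the gear to the right at (605,160) and nothing in the way. I'm moving over it and down.

```bash
python3 -m creep '[[[8,0,-10],[0,0,0],0],[[8,0,-20],[0,0,0],0],[[5,0,-22],[0,0,0],0],[[0,0,-20],[0,0,0],0],[[0,0,-12],[0,0,0],0],[[0,0,-6],[0,0,0],0],[[0,0,0],[0,0,0],0],[[0,0,0],[0,0,0],0]]'; python3 - <<'E'
from nd import *
im,p=snap('wrist','wrist13')
for a,s in cents(im,(50,80,60),(80,255,255),None,60): print(a,s,onz(p,*a,.058))
print(get_obs()['ee_pos'],get_obs()['force'])
E
```

```text
time: 12.1
ee_pos: [0.4573, -0.1963, 0.0826]
tcp_rot: [0.976, 0.217, -0.013, -0.007]
force: [0.2, 0.1, 0.6]
finger_gap: -0.0003
[340.9, 304.6] [303, 286, 64, 50, 1446] [ 0.45842946 -0.20744101  0.058     ]
[ 0.45734515 -0.1963191   0.08276874] [0.90678513 0.2331861  0.4886544 ]
```

```bash
python3 -m creep '[[[-2,-5,0],[-0.004,-0.014,0],0],[[-2,-5,-5],[-0.004,-0.014,0],0],[[0,-1,-6],[0,0,0],0],[[0,0,-5],[0,0,0],0],[[0,0,0],[0,0,0],0],[[0,0,0],[0,0,0],0]]'; python3 - <<'E'
from nd import *
for c in('wrist','side'):im,p=snap(c,c+'14')
a=cv2.imread('pics/side14.png')[280:430,240:400]; b=cv2.imread('pics/wrist14.png')[180:400,200:440]
cv2.imwrite('pics/v14.png',np.hstack([cv2.resize(a,(400,375),interpolation=cv2.INTER_CUBIC),cv2.resize(b,(400,375))]))
print(get_obs()['ee_pos'],get_obs()['force'])
E
```

```text
time: 12.65
ee_pos: [0.4553, -0.2093, 0.0701]
tcp_rot: [0.976, 0.217, 0.004, 0.003]
force: [-0.2, 0.6, 0.1]
finger_gap: 0.0001
[ 0.45538137 -0.2091462   0.07008566] [0.55787041 0.17833212 0.31521957]
```

View pics/v14.png

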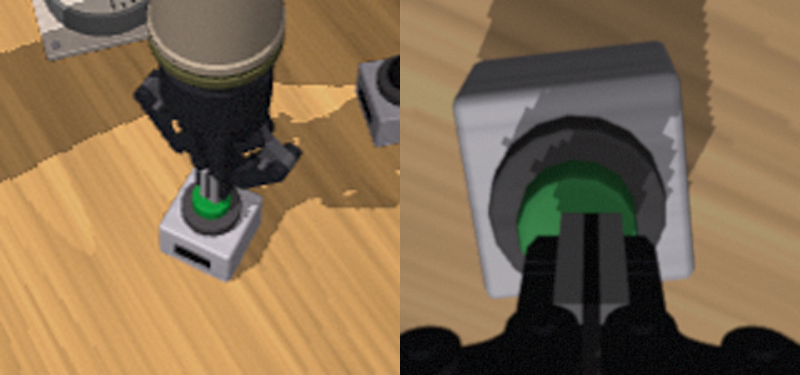

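The fingertips stand over the green button, roughly centred. I'm pressing down.

```bash
python3 -m creep '[[[-2,1,-4],[0,0,0],0],[[0,0,-4],[0,0,0],0],[[0,0,-3],[0,0,0],0],[[0,0,-2],[0,0,0],0],[[0,0,-2],[0,0,0],0],[[0,0,-1.5],[0,0,0],0],[[0,0,-1.5],[0,0,0],0]]'; python3 -c "
from h import *
o=get_obs();print(o['ee_pos'],o['force'])"
```

```text
time: 13.33
ee_pos: [0.4544, -0.2083, 0.0557]
tcp_rot: [0.976, 0.217, 0.004, 0.004]
force: [-12.2, 3.7, 27.3]
finger_gap: 0.0001
[ 0.45441224 -0.20825918  0.05570817] [-12.2141197    3.72903302  27.26109956]
```

```bash
python3 - <<'E'
from nd import *
for c in('wrist','side'):im,p=snap(c,c+'15')
a=cv2.imread('pics/side15.png')[320:400,280:370]; b=cv2.imread('pics/wrist15.png')[180:400,200:440]
cv2.imwrite('pics/v15.png',np.hstack([cv2.resize(a,(400,375),interpolation=cv2.INTER_CUBIC),cv2.resize(b,(400,375))]))
print(get_obs()['ee_pos'],get_obs()['force'],get_obs()['torque'])
E
```

```text
[ 0.45439922 -0.20825721  0.0557008 ] [-11.33357638   4.88001129  27.52505618] [1.05928012 2.6447211  0.04050483]
```

View pics/v15.png

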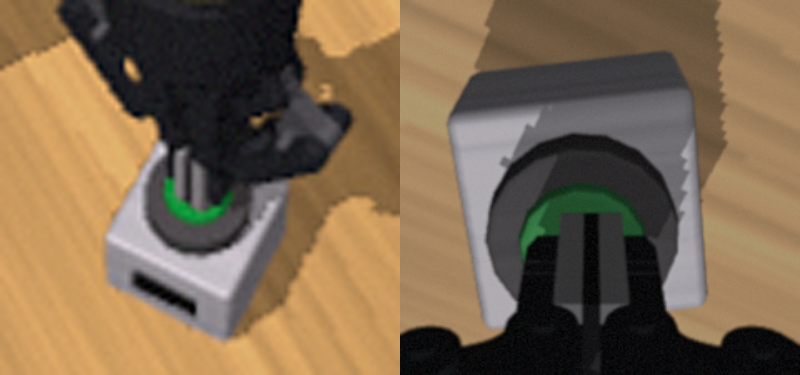

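```bash
python3 - <<'E'
from nd import *
for n in('side12','side14','side15'):
    im,p=load(n)
    print(n,cents(im,(50,80,60),(80,255,255),(300,330,345,385),5), [c for c in cents(im,(0,0,0),(180,255,25),(285,350,345,400),6)])
    print(im[350:378,324,1])
im,p=load('side12')
for z in(.058,.052,.0555): print(z,[np.round(proj(p,[.4525,-.2085+0,z]),1), np.round(proj(p,[.4525-.008,-.2085-.0127,z]),1)])
im,p=load('wrist15')
for n in('wrist14','wrist15'):
    im,p=load(n); print(n,cents(im,(50,80,40),(80,255,255),None,30)); 
    # top edge of green vs collar along the column
    cc=[proj(p,[.4525,-.2085,z]) for z in(.058,.052)]; print(np.round(cc,1))
b=cv2.imread('pics/side12.png')[330:390,290:360];c=cv2.imread('pics/side15.png')[330:390,290:360]
cv2.imwrite('pics/v16.png',cv2.resize(np.hstack([b,c]),None,fx=5.7,fy=5.7,interpolation=cv2.INTER_NEAREST))
E
```

```text
side12 [([324.2, 359.3], [317, 352, 16, 16, 212])] [([316.9, 382.5], [311, 379, 13, 8, 27])]
[136 101 139 142 143 144 144 147 145 148 146 149 148 150 161 128 105  98
  80  78  77  77  60  44 112 178 192 190]
side14 [([323.4, 361.9], [317, 354, 16, 14, 124])] [([330.6, 352.5], [329, 350, 4, 7, 17]), ([316.7, 382.4], [311, 379, 13, 8, 26])]
[ 77 105 107 106 107 107 106 105 106 112 131 146 148 148 157 127 106  94
  78  75  77  76  60  42 110 175 188 188]
side15 [([323.2, 363.8], [317, 358, 16, 10, 63])] [([330.5, 351.1], [328, 350, 7, 4, 18]), ([329.5, 356.9], [327, 355, 6, 6, 14]), ([316.6, 382.2], [311, 379, 13, 8, 29])]
[ 28  24  28  30  48 101 123 124 123 119 121 122 120 117 123 147 153 116
  79  75  75  74  60  44 109 173 190 189]
0.058 [array([323.6, 358.7]), array([323.5, 365.9])]
0.052 [array([323.5, 360.3]), array([323.4, 367.6])]
0.0555 [array([323.6, 359.4]), array([323.5, 366.6])]
wrist14 [([303.3, 297.0], [270, 274, 72, 56, 2162])]
[[310.8 316.6]
 [310.8 309.8]]
wrist15 [([304.9, 303.8], [271, 287, 76, 48, 1364])]
[[314.2 334. ]
 [314.1 326. ]]
```

View pics/v16.png

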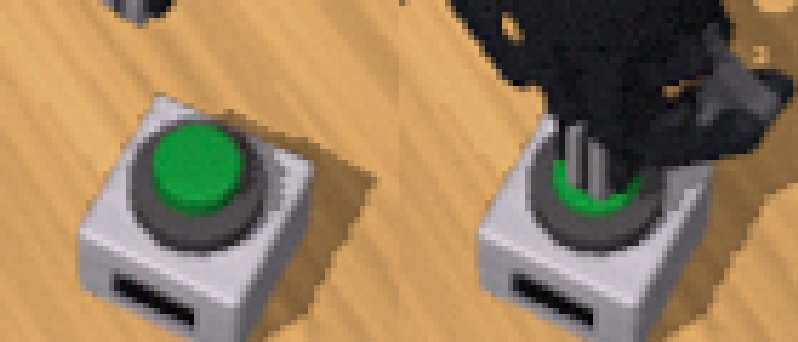

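The force is 27 N at z 0.0557, and in the side view the button's front edge has dropped about 2 px, where 6 mm should give about 1.7. I'll back off in small steps and watch force against height to check that it really reached its stop.

```bash
for i in 1 2 3 4 5 6; do python3 -m creep '[[[0,0,0.6],[0,0,0],0],[[0,0,0],[0,0,0],0]]' | grep -E "ee_pos|force" | tr '\n' ' '; echo; done
```

```text
ee_pos: [0.4543, -0.2081, 0.0575] force: [-1.2, 0.6, 3.6] 
ee_pos: [0.4543, -0.2081, 0.0583] force: [-1.5, 1.0, 3.6] 
ee_pos: [0.4543, -0.2082, 0.0588] force: [-0.6, -0.1, 3.1] 
ee_pos: [0.4543, -0.2082, 0.0592] force: [-0.7, -0.7, 2.8] 
ee_pos: [0.4543, -0.2081, 0.0597] force: [-0.9, 0.6, 2.7] 
ee_pos: [0.4543, -0.2081, 0.0603] force: [-1.5, -0.4, 1.7]
```

The force fell from 27 N to 3.6 N in about 2 mm, then followed a soft spring slope of about 0.7 N/mm. So the button was on its hard stop at about 0.0557. I'm letting it go fully and backing away.

```bash
python3 -m creep '[[[0,0,2],[0,0,0],0],[[0,0,3],[0,0,0],0],[[0,0,5],[0,0,0],0],[[0,0,10],[0,0,0],0],[[0,0,18],[0,0,0],0],[[0,0,25],[0,0,0],0],[[0,0,25],[0,0,0],0],[[-3,-10,15],[0,0,0],0],[[-3,-15,0],[0,0,0],0],[[-3,-20,0],[0,0,0],0],[[-3,-20,0],[0,0,0],0],[[-3,-20,0],[0,0,0],0],[[0,-10,0],[0,0,0],0],[[0,0,0],[0,0,0],0],[[0,0,0],[0,0,0],0]]'; python3 - <<'E'
from nd import *
im,p=snap('side','side20'); print(nside(im,p)); o=get_obs();print(o['ee_pos'],o['force'])
print(cents(im,(50,80,60),(80,255,255),(300,330,345,385),5),cents(im,(0,0,0),(180,255,25),(285,350,345,400),6),cents(im,(105,120,50),(125,255,255)))
print(im[350:378,324,1])
im,p=snap('top','top20'); print(cents(im,(50,80,60),(80,255,255)),cents(im,(105,120,50),(125,255,255)))
a=cv2.imread('pics/side20.png')[120:420,140:460]; b=cv2.imread('pics/top20.png')[150:350,80:530]
cv2.imwrite('pics/v20.png',np.hstack([cv2.resize(a,(400,375)),cv2.resize(b,(400,375))]))
E
```

```text
time: 15.68
ee_pos: [0.4388, -0.3039, 0.1785]
tcp_rot: [0.975, 0.22, 0.006, 0.005]
force: [0.5, -0.0, -0.1]
finger_gap: 0.0001
((10, np.float64(-0.041), np.float64(0.044)), [([295.6, 275.4], np.float64(0.0416), np.float64(0.946))])
[ 0.43894576 -0.30368642  0.17853613] [ 0.70907893 -0.31839579 -0.58848593]
[([324.2, 359.3], [317, 352, 16, 16, 212])] [([343.3, 350.9], [342, 350, 3, 3, 7]), ([316.5, 382.2], [311, 379, 13, 8, 28])] []
[133 100 139 144 144 144 146 144 149 148 149 151 149 150 160 129 109  98
  79  77  74  76  61  41 112 177 194 191]
[([109.1, 254.8], [97, 245, 26, 21, 462]), ([427.8, 309.2], [422, 303, 13, 13, 142])] [([221.3, 281.7], [216, 276, 11, 12, 94])]
```

View pics/v20.png

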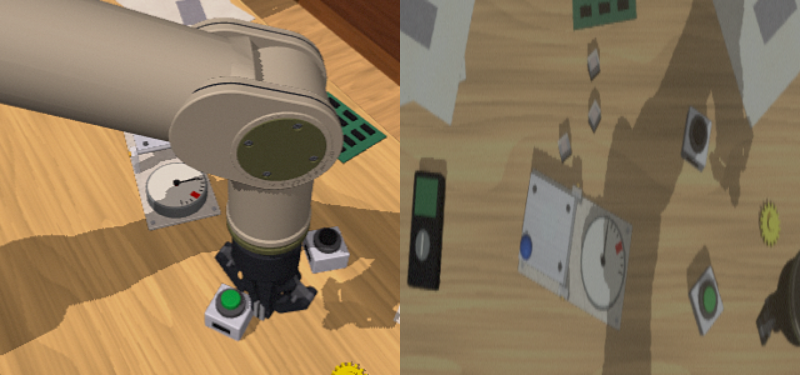

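In both views everything stands where it started: button (427.8,309.2) and pad (221.3,281.7) in the top view, needle at rest. The gripper is clear of everything, so I'm handing in.

```bash
python3 -c "
from h import *
print(job_done())"
```

```text
the job is handed in; nothing more can be done
None
```

I pressed the blue pad until the needle stood on the red mark, held it, let the plate spring back, then pushed the green button to its stop and released it. The job is handed in at about 16 s, with the gripper clear of everything.

- **Needle on the mark:** at the hold the side view read the needle at 0.92 against a mark of 0.95. The top view read 0.93–0.94 against 0.92. The two views disagree by a few hundredths of a radian, inside the mark's half-width of 0.13. The needle never read past the end of the mark. It stayed on the mark for about 2.5 s, including a short drift of about 0.03 rad that I corrected. The last 1.4 s were steady.
- **Plate released:** the needle went back to its rest reading, -0.035 to -0.04 on the side view, the same as before the press.
- **Green button:** force rose to 27 N at the stop. On backing off it fell to 3.6 N and then followed the soft spring slope. The stop came at a tool height of 55.7 mm, where 52 mm was expected; I did not explain the gap. The force curve and a side-view drop of about 2 px (1.7 px expected for full travel) both point to full travel.
- **Nothing moved:** the module, the green box and button and the pad show at their starting pixels to within about half a pixel. The black button, relay, gear and multimeter were not touched and look unmoved in the last pictures. I did not measure those.

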